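# Tilt the slide carrier with a spatula until its angle gauge hangs on the index, and hold

### The job

Pick up the spatula by its handle, slide its blade under the overhanging toe of the slide carrier and raise the toe, so that the carrier rocks up on the high stud of its uneven stand until the hanging needle of its angle gauge settles pointing at the index tab, which stays as it is set. Finish still holding it steady there on the blade: do not put it down or let go. Touch the carrier with the spatula only, keep it seated on the high stud, and leave the other things where they stand.

Things in the scene. Friction and masses are not known exactly. Their poses are not given: they have to be found in the camera images.
- spatula: Spatula, grey handle, steel blade, 227 mm long, 0.12 kg, lying flat, blade roughly to +y. Origin: on the worktop below mid-handle; x along it to the blade tip, z up. Handle: x -55 to 55 mm, 18 mm wide (24 at the end knob, x -57 to -43), 8 to 30 mm above the worktop. Cranked neck, then blade: x 80 to 170 mm, 50 wide, 2.5 thick, underside level with the origin.
- handle (a point): Middle of the spatula's handle, 19 mm above the spatula's origin.
- blade_tip (a point): Middle of the spatula blade's front edge, at half its thickness: 170 mm ahead of the spatula's origin and 1.25 mm above its underside.
- stand: Grey stand fixed to the worktop: base 10 mm thick, x +-45 mm, y -50 to +75 mm, with two upright ribs (studs) of unequal height, each topped by a steel bar 12 mm in diameter, 70 mm long along x. Origin on the worktop; at yaw 0 y points left. High bar: centre y +50, z 54 mm. Low bar: centre y -30, z 42 mm.
- high_stud (a point): Middle of the high bar's axis on the stand.
- carrier: Aluminium slide carrier, about 0.3 kg: plate 80 x 157 x 8 mm, y +62 to -95 mm (toe), a 90 mm dial upright on it facing the robot. Origin on the plate's underside, y left along it, z up from it. Lies loose on both bars, right end low by 0.149 rad. A 6 mm deep groove below, at y +50, straddles the high bar, on which it rocks. The toe overhangs the low bar by 60 mm, free below.
- toe (a point): Middle of the lower edge of the carrier's toe (right end), at y -95 mm on the underside of the plate; about 40 mm above the worktop at the start.
- groove (a point): Point of the carrier that lies on the axis of the high bar while it is seated: carrier frame y +50 mm, z -6 mm.
- needle (a joint): Angle (rad) of the slim dark needle to the carrier about the carrier's x axis, through the dial's centre 62 mm above the plate's underside. 0: straight up from the plate; positive: tip leans to -y. Weighted below, its tip always hangs pointing vertically up (swings up to a second after a move): about -0.149 at the start, growing by 1 rad per rad that the toe is rocked up.
- needle_tip (a point): Tip of the needle, 38 mm from the dial's centre.
- index (a joint): Angle (rad) of the index, a steel tab 6 mm wide clamped on the rim of the dial, measured like the needle's: both point the same way when the values are equal. Set each time between 0.05 and 0.30; it turns with the carrier and is not to be moved.
- index_mark (a point): Inner end of the index tab at the rim of the dial, 41.5 mm from the dial's centre.
- oil: Small brown bottle with black cap, 32 mm diameter, 72 mm tall, a bystander; origin under its centre.
- objective_tub: Small round screw tub, black over pale, 41 mm diameter, 58 mm tall, a bystander; origin under its centre.
- coverslip_box: Small pale square box, 36 x 36 x 22 mm, a bystander; origin under its centre.
- cube: Black cube with round windows, 45 x 34 x 43 mm, a bystander; origin under its centre.

How it is judged:
By the outcome, as a careful person would: the job done as asked, in the order asked, and still so for the second after the job is handed in, while the arm keeps its last pose, push and grip.
It also fails if it takes over 45 s, if anything falls off the work surface, if the arm or the gripper's body presses on something with over 40 N, if the wrist force passes 120 N, or if a joint passes its speed limit or range.

### The arm

A 6-joint arm with a two-finger parallel gripper is mounted at the origin on a cart in front of the work surface, level with it; the furniture and walls round the work are solid. World frame = base frame: x ahead of the robot, y to its left, z up, the work surface at z = 0. Lengths are in m, angles in rad, forces in N, time in s.
With the tool pointing down it reaches from about 0.3 to 0.775 m from the base axis. Payload 14.6 kg.
Tool frame: the origin (TCP) lies at the very end of the fingers, on their centre line; the grasp point (between the pads) lies 19 mm behind it; z points along the fingers, y is the line along which they close (so a half turn about z gives the same grasp; the last joint's range is limited). The gripper opens to 94 mm and grips with 3 to 60 N. Pads are 16 mm wide; open, the fingers measure 119 mm over their backs; the gripper's body (75 mm by 177 mm) begins 78 mm behind the grasp point.
Start: joints at [-1.3, 0.3, 1.521, -0, 1.321, -0.067], TCP at [0.182, -0.519, 0.177] pointing down, gripper open.
Joint ranges: [-3.03, 3.03], [-0.79, 2.21], [0.23, 2.52], [-1.04, 4.18], [0, 3.07], [-2.55, 2.55]. Speed limits (rad/s): [2.22, 2.22, 2.57, 3.14, 3.14, 3.14].

### API

Orientations are given as [roll, pitch, yaw] about the fixed x, y, z axes, in that order (R = Rz(yaw) Ry(pitch) Rx(roll)).
In Python, from station import * gives the robot as it stands.
- The arm moves only by the tool jog_arm, never from a script. Its argument "rows" is a list of rows, each a list of 3 entries, a list of its own where there are three numbers: the shift along the tool's x, y, z in m, then the turn about the tool's z in degrees, then the finger opening in m, from 0 to 0.094. A call has 1 to 12 rows; each row shifts and turns the commanded pose from where the row before left it, along the tool's axes as they then stand; what a row does not reach is not made up. A row lasts 1/12 s, in which the tool goes at most 41.7 mm and 7.16 degrees, less where a joint would pass 70% of its speed; a pose out of reach is approached as far as the arm can. A call is refused whole if a number of a shift passes 0.0417 or a number of a turn 7.16, either way. A call with a gripper value outside its range is refused whole. The fingers move at their own pace and stop on an object; "squeeze" is the grip in N (left out, the last holds). Time passes only in rows, so rows that do not move let the fingers close. It gives the time, the measured TCP pose, the force, the opening and the grip force at its end, in the units of the state.
- get_obs(): the state, without advancing time (a new reading comes with each control period).
- camera(name): name is "scene" or "side" or "wrist"; returns a dict with "image" (384x512x3 uint8, red, green, blue), "range_z" (384x512 float32, m along the optical axis (not along the pixel's ray), 0 where there is no reading), "K" (3x3 intrinsics, pixels), "k1" (the pictures are not rectified: a ray, as slopes to the right and down, at radius r is drawn at 1 + k1 r^2 times it, then the intrinsics apply), "world_from_camera" (4x4, takes a point from camera to world coordinates); the wrist camera has in their place "T_tool_cam" (4x4, takes a point from camera to tool coordinates, whose origin is the TCP and whose axes are the flange's). Camera axes: x right, y up, looking along -z (the intrinsics and any distortion apply to the point x, -y, -z); pixel columns grow to the right and rows downward; lengths in m; the calibration is good to about 2 mm. A picture is of the moment at which its call begins: read the wrist's pose just before it.
- hand_in(): hands the job in; it is judged then, once.
Trained networks look in a picture, given as the dict that the camera call returned (one of the last four; its "shot" number tells which), for a name from the list of things; names that differ only in an ending like _2 or _b are one class to them, and where a whole thing is asked for, a point or a joint stands for the part that bears it (a point fixed in the world has none). Each returns a list of dicts, best first, with "p" (0 to 1); they miss things now and then, are a little off and sometimes report something else, mostly with a low value. They report only what shows in the picture. A call takes as long as a camera call.
- search_frame(label, picture): "at" ([column, row] as shares, 0 to 1, of the picture: columns of its width, rows of its height, amid what is visible of it).
- spot_point(label, picture): "at" ([column, row] as shares, 0 to 1, of the picture: columns of its width, rows of its height: a listed point, or the origin of a listed thing).
The state is a dict: "time_s": time; "qpos": joint angles; "joint_vel": joint speeds; "tau": joint torques, N m; "ee_pos": TCP position; "eef_rot": TCP orientation; "force": force on the tool from outside, world axes, zero at the start; "moment": the same for the moment, N m; "grip_width": finger opening in m; "grip_force": force on a finger pad.
Only numpy, scipy, OpenCV 4.12 (cv2) and the standard library are available. Lean on these libraries where they do the work, as an engineer would, in place of code of your own. Each camera call takes 0.05 s, during which the arm holds its last target. There are 200 camera calls.

## Working session

There is one attempt and no reset: what is moved stays moved. The work goes in short steps, Python scripts to look and compute and a tool call to move; the robot and the scene stay as the last step left them, time stands still between calls to the robot, and variables do not carry over. Pictures are saved under pics/ and viewed, at most 12 in all, crops included, and the job is handed in when it is done.

Besides the shell and the picture viewer there is one more tool, called after "Call:" in YAML: its name, and indented under it one key for each argument. jog_arm: Moves the arm, as the interface text tells. Its arguments: {"type":"object","properties":{"rows":{"type":"array","items":{"type":"array"}},"squeeze":{"type":"number"}},"required":["rows"]}

```bash
mkdir -p pics; ls
cat > h.py <<'E'
from station import *
import numpy as np, cv2
from scipy.spatial.transform import Rotation as R
def T_tool():
    o=get_obs(); T=np.eye(4); T[:3,:3]=R.from_euler('xyz',o['eef_rot']).as_matrix(); T[:3,3]=o['ee_pos']; return T
def shot(name):
    T=T_tool(); c=camera(name)
    c['W']=c['world_from_camera'] if 'world_from_camera' in c else T@c['T_tool_cam']
    return c
def ray(c,u,v):
    K=c['K']; d=np.array([(u-K[0,2])/K[0,0],(v-K[1,2])/K[1,1]]); s=d.copy()
    for _ in range(20): s=d/(1+c['k1']*(s@s))
    return s
def pt(c,u,v,z=None):
    s=ray(c,u,v); d=c['W'][:3,:3]@np.array([s[0],-s[1],-1]); o=c['W'][:3,3]
    if z is None:
        w=c['range_z'][int(round(v))-1:int(round(v))+2,int(round(u))-1:int(round(u))+2]; return o+d*np.median(w)
    return o+d*(z-o[2])/d[2]
def save(c,n): cv2.imwrite('pics/'+n+'.png',c['image'][:,:,::-1])
E
python3 - <<'E'
from h import *
print(get_obs())
for n in ('scene','side'):
    c=shot(n); save(c,n+'1'); print(n,c['K'].tolist(),c['k1'],c['W'].round(3).tolist())
    for l in ['spatula','handle','blade_tip','stand','high_stud','carrier','toe','groove','needle_tip','index_mark','oil','objective_tub','coverslip_box','cube']:
        r=spot_point(l,c)[:1]
        for q in r:
            u,v=q['at'][0]*512,q['at'][1]*384
            try: print(l,round(q['p'],2),round(u),round(v),pt(c,u,v).round(3),pt(c,u,v,0).round(3))
            except Exception as e: print(l,e)
E
```

```text
pics
{'time_s': 0.0, 'qpos': array([-1.29960380e+00,  3.00457928e-01,  1.52156716e+00, -1.79977889e-05,
        1.32072051e+00, -6.66081911e-02]), 'joint_vel': array([ 1.10608834e-03, -6.56601090e-04, -7.43210127e-04, -7.21370503e-05,
       -1.48557804e-03,  2.08207351e-03]), 'tau': array([ 6.62401508e-04, -5.31803763e+01, -3.52739775e+01,  7.08385091e-02,
        2.43275869e-02, -9.21829610e-05]), 'ee_pos': array([ 0.1821858 , -0.51863602,  0.17659947]), 'eef_rot': array([-3.14044111e+00, -5.93441396e-05,  3.37805147e-01]), 'force': array([ 0.01235722, -0.31953712,  0.04197016]), 'moment': array([-0.01802808, -0.0063983 , -0.01454063]), 'grip_force': 0.0, 'grip_width': 0.09423420333945674}
scene [[460.2072619715355, 0.0, 258.2119042238271], [0.0, 460.2072619715355, 197.984686728393], [0.0, 0.0, 1.0]] -0.1294816652931289 [[-0.331, 0.781, -0.529, -0.084], [-0.943, -0.264, 0.2, 0.325], [0.017, 0.566, 0.824, 1.121], [0.0, 0.0, 0.0, 1.0]]
spatula 0.66 354 216 [ 0.474 -0.179  0.023] [ 0.486 -0.189  0.   ]
handle 0.66 356 216 [ 0.473 -0.186  0.022] [ 0.484 -0.197  0.   ]
blade_tip 0.86 29
[... 1043 characters left out ...]
3  0.   ]
handle 0.92 228 314 [ 0.486 -0.196  0.029] [ 0.483 -0.167  0.   ]
blade_tip 0.95 241 265 [ 0.504 -0.014 -0.   ] [ 0.504 -0.014  0.   ]
stand 0.58 239 212 [0.498 0.145 0.047] [0.493 0.223 0.   ]
carrier 0.66 241 194 [0.5   0.221 0.058] [0.495 0.329 0.   ]
toe 0.75 246 216 [0.515 0.134 0.041] [0.513 0.201 0.   ]
groove 0.68 237 189 [0.49  0.247 0.061] [0.483 0.364 0.   ]
index_mark 0.39 241 163 [0.495 0.462 0.046] [0.491 0.567 0.   ]
oil 0.86 315 244 [0.681 0.036 0.016] [0.685 0.059 0.   ]
objective_tub 0.68 221 183 [0.433 0.366 0.022] [0.428 0.41  0.   ]
coverslip_box 0.77 329 315 [ 0.677 -0.189  0.012] [ 0.68  -0.177  0.   ]
cube 0.55 273 185 [0.594 0.377 0.004] [0.595 0.384 0.   ]
```

Run:
```python
import cv2,numpy as np
a=cv2.imread('pics/scene1.png')[120:320,110:400]; b=cv2.imread('pics/side1.png')[130:360,150:380]
a=cv2.resize(a,None,fx=1.9,fy=1.9,interpolation=2); cv2.imwrite('pics/v1.png',a)
b=cv2.resize(b,None,fx=2.5,fy=2.5,interpolation=2); cv2.imwrite('pics/v2.png',b)
```

```text
(no output)
```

View pics/v1.png

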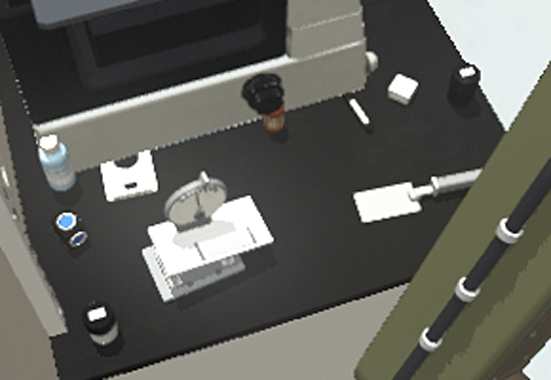

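View pics/v2.png

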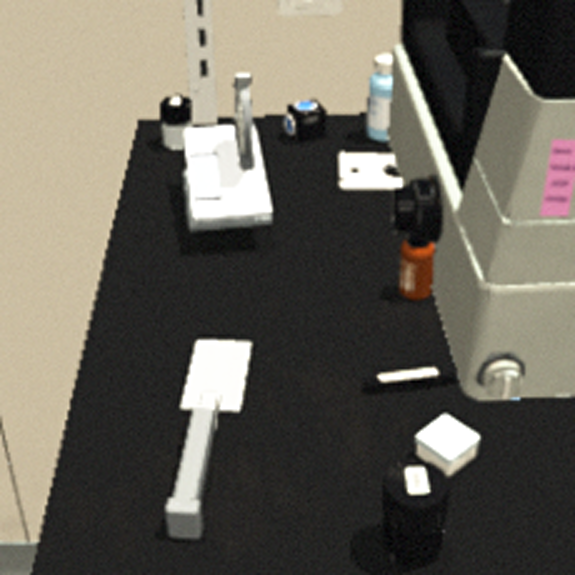

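The scene view shows the carrier with its dial at crop (200,215), its toe facing the spatula. The side view shows the blade at crop (215,375) and the handle at (195,465), nearly along +y. The way above them is clear.

Call:
jog_arm:
  rows:
    - [[0, 0, 0], -7.16, 0.06]
    - [[0, 0, 0], -7.16, 0.06]
    - [[0, 0, 0], -7.16, 0.06]
    - [[0, 0, 0], -7.16, 0.06]
    - [[0, 0, 0], -7.16, 0.06]
    - [[0, 0, 0], -7.16, 0.06]
    - [[0, 0, 0], -7.16, 0.06]
    - [[0, 0, 0], -7.16, 0.06]
    - [[0, 0, 0], -7.16, 0.06]

```text
time_s: 2.25
ee_pos: [0.1823, -0.5189, 0.1772]
eef_rot: [-3.142, -0.0, 1.469]
force: [0.8, 0.6, 0.4]
grip_width: 0.06
grip_force: 0.0
```

Call:
jog_arm:
  rows:
    - [[0.033, 0.022, 0], 0, 0.06]
    - [[0.033, 0.022, 0], 0, 0.06]
    - [[0.033, 0.022, 0], 0, 0.06]
    - [[0.033, 0.022, 0], 0, 0.06]
    - [[0.033, 0.022, 0], 0, 0.06]
    - [[0.033, 0.022, 0], 0, 0.06]
    - [[0.033, 0.022, 0], 0, 0.06]
    - [[0.033, 0.022, 0], 0, 0.06]
    - [[0.033, 0.022, 0], 0, 0.06]
    - [[0.033, 0.022, 0], 0, 0.06]
    - [[0.033, 0.022, 0], 0, 0.06]
    - [[0, 0, 0], 0, 0.06]

```text
time_s: 3.25
ee_pos: [0.465, -0.1797, 0.1772]
eef_rot: [3.141, -0.001, 1.467]
force: [-0.6, 0.1, 0.4]
grip_width: 0.0598
grip_force: 0.0
```

Run:
```python
from h import *
c=shot('wrist'); save(c,'w1'); print(c['W'].round(3).tolist())
for l in ['spatula','handle','blade_tip','toe']:
    for q in spot_point(l,c)[:1]:
        u,v=q['at'][0]*512,q['at'][1]*384; print(l,round(q['p'],2),round(u),round(v),pt(c,u,v).round(4))
# handle cloud
def cloud(c):
    return np.array([np.r_[pt(c,u,v),u,v] for v in range(2,382,2) for u in range(2,510,2) if c['range_z'][v,u]>0])
P=cloud(c); np.save('w1.npy',P)
near=(abs(P[:,0]-.49)<.06)&(P[:,1]>-.27)&(P[:,1]<.02)
H=P[near&(P[:,2]>.02)&(P[:,2]<.045)]
for y in np.arange(-.27,0.02,.02):
    m=H[(H[:,1]>=y)&(H[:,1]<y+.02)]
    if len(m)>3: print(round(y+.01,3),len(m),m[:,0].min().round(4),m[:,0].max().round(4),np.median(m[:,2]).round(4))
```

```text
[[0.995, 0.101, 0.028, 0.473], [-0.105, 0.954, 0.282, -0.098], [0.002, -0.284, 0.959, 0.385], [0.0, 0.0, 0.0, 1.0]]
spatula 0.91 268 166 [ 0.4811 -0.1799  0.0299]
handle 0.85 271 169 [ 0.4837 -0.1841  0.0294]
blade_tip 0.86 271 16 [ 0.5011 -0.0195  0.0017]
-0.24 61 0.4679 0.4905 0.0299
-0.22 63 0.4717 0.4897 0.0299
-0.2 67 0.4736 0.4913 0.0298
-0.18 70 0.4736 0.493 0.0296
-0.16 71 0.4774 0.4948 0.0299
-0.14 74 0.4785 0.4982 0.0299
```

View pics/w1.png

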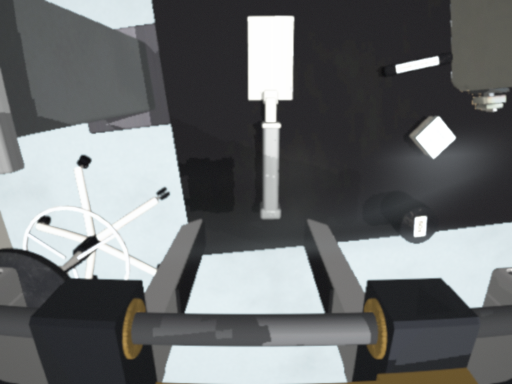

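The wrist view shows the handle at columns 263–280, rows 122–218, and the blade at rows 15–100; the fingers are parallel to the handle.

Call:
jog_arm:
  rows:
    - [[0.014, 0.0095, 0], -0.5, 0.05]
    - [[0.014, 0.0095, 0.02], 0, 0.05]
    - [[0, 0, 0.03], 0, 0.05]
    - [[0, 0, 0.03], 0, 0.05]
    - [[0, 0, 0.03], 0, 0.05]
    - [[0, 0, 0.03], 0, 0.05]
    - [[0, 0, 0.02], 0, 0.05]
    - [[0, 0, 0], 0, 0.05]
    - [[0, 0, 0], 0, 0.05]

```text
time_s: 4.25
ee_pos: [0.4833, -0.1591, 0.0172]
eef_rot: [-3.14, -0.0, 1.47]
force: [-0.3, -0.2, 1.3]
grip_width: 0.05
grip_force: 0.0
```

Call:
jog_arm:
  rows:
    - [[0.005, 0.003, 0.013], -0.5, 0.05]
    - [[0, 0, 0], 0, 0.03]
    - [[0, 0, 0], 0, 0.01]
    - [[0, 0, 0], 0, 0.01]
    - [[0, 0, 0], 0, 0.01]
    - [[0, 0, 0], 0, 0.01]
    - [[0, 0, 0], 0, 0.01]
    - [[0, 0, 0], 0, 0.01]
    - [[0, 0, 0], 0, 0.01]
  squeeze: 60

```text
time_s: 5.0
ee_pos: [0.4874, -0.1537, 0.0042]
eef_rot: [3.142, -0.0, 1.48]
force: [-0.1, -0.4, 0.4]
grip_width: 0.0103
grip_force: 0.0
```

Run:
```python
from h import *
o=get_obs(); print(o['ee_pos'],o['eef_rot'],o['grip_width'],o['grip_force'])
c=shot('side'); save(c,'s2')
def cloud(c):
    return np.array([np.r_[pt(c,u,v),u,v] for v in range(100,300,1) for u in range(180,320,1) if c['range_z'][v,u]>0])
P=cloud(c)
# carrier plate top: fit; toe rim
m=(P[:,0]>.42)&(P[:,0]<.58)&(P[:,1]>.09)&(P[:,1]<.30)&(P[:,2]>.02)&(P[:,2]<.09)
Q=P[m]
for y in np.arange(.1,.3,.01):
    k=Q[(Q[:,1]>=y)&(Q[:,1]<y+.01)]
    if len(k)>3: print(round(y+.005,3),len(k),k[:,0].min().round(4),k[:,0].max().round(4),np.median(k[:,2]).round(4),k[:,2].min().round(4),k[:,2].max().round(4))
Z=P[(P[:,1]>-.07)&(P[:,1]<0.03)&(P[:,2]<.02)]
```

```text
[ 0.48737354 -0.1536611   0.00423695] [ 3.14156447e+00 -1.67369604e-06  1.47989361e+00] 0.010299070337171153 0.0
0.135 47 0.5153 0.5461 0.0426 0.0376 0.0481
0.145 32 0.5155 0.5462 0.0463 0.0417 0.0487
0.155 32 0.5129 0.5439 0.048 0.0442 0.0514
0.165 28 0.5101 0.5439 0.0495 0.0462 0.0522
0.175 29 0.51 0.5414 0.0508 0.048 0.054
0.185 35 0.5098 0.5415 0.0522 0.0476 0.0889
0.195 38 0.5069 0.539 0.0539 0.0514 0.0788
0.205 61 0.5068 0.539 0.0601 0.0519 0.0883
0.215 15 0.5067 0.5365 0.058 0.0549 0.0895
0.225 11 0.5065 0.5365 0.0598 0.0559 0.0603
0.235 11 0.5092 0.5338 0.062 0.0584 0.0774
0.245 7 0.5063 0.5339 0.0626 0.0593 0.0628
0.255 10 0.5005 0.5338 0.0633 0.0588 0.0647
0.265 10 0.4977 0.5312 0.0654 0.0638 0.0683
0.275 6 0.5029 0.5312 0.0675 0.0653 0.0692
```

Run:
```python
from h import *
a=cv2.imread('pics/s2.png')[140:370,150:380]; a=cv2.resize(a,None,fx=2.5,fy=2.5,interpolation=2); 
c=shot('wrist'); w=c['image'][:,:,::-1]; w=w[:,130:420]; w=cv2.resize(w,None,fx=1.45,fy=1.45)[:575]
b=np.zeros((575,a.shape[1]+w.shape[1],3),np.uint8); b[:a.shape[0],:a.shape[1]]=a; b[:w.shape[0],a.shape[1]:]=w; cv2.imwrite('pics/v3.png',cv2.resize(b,None,fx=.79,fy=.79))
print(get_obs()['grip_width'],get_obs()['grip_force'])
```

```text
0.010024224505470771 0.0
```

View pics/v3.png

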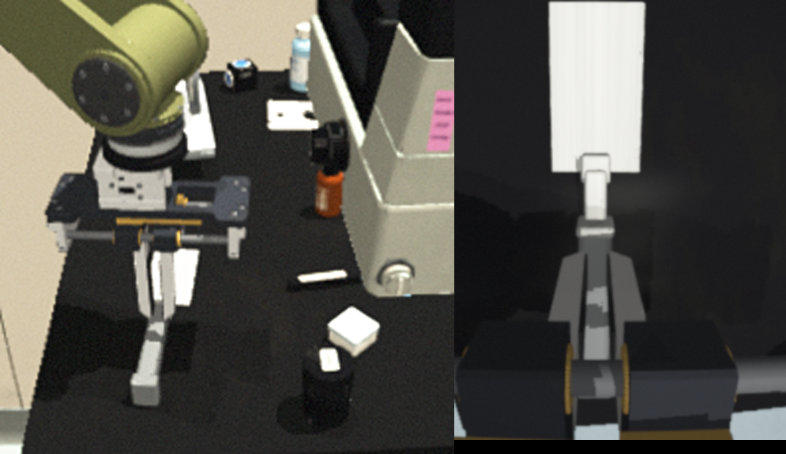

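The side view (left) shows the fingers flanking the front part of the handle. The wrist view (right) shows the pads alongside it, with the blade at rows 0–170. I'll close fully to see whether the grip catches.

Call:
jog_arm:
  rows:
    - [[0, 0, 0], 0, 0.0]
    - [[0, 0, 0], 0, 0.0]
    - [[0, 0, 0], 0, 0.0]
    - [[0, 0, 0], 0, 0.0]
  squeeze: 60

```text
time_s: 5.43
ee_pos: [0.4874, -0.1536, 0.0041]
eef_rot: [-3.142, -0.0, 1.48]
force: [-0.2, -0.7, -1.6]
grip_width: 0.0
grip_force: 0.0
```

Run:
```python
from h import *
c=shot('wrist'); w=c['image'][150:384,150:400,::-1]; cv2.imwrite('pics/v4.png',cv2.resize(w,None,fx=2.5,fy=2.5))
for l in ['handle','blade_tip']:
    for q in spot_point(l,c)[:1]:
        u,v=q['at'][0]*512,q['at'][1]*384; print(l,round(q['p'],2),round(u),round(v),pt(c,u,v).round(4))
for v in range(170,340,10): print(v,[tuple(pt(c,u,v).round(3)) for u in (252,258,264,270,276)])
print(c['T_tool_cam'].round(3).tolist())
```

```text
blade_tip 0.75 256 2 [ 0.5008 -0.0197  0.0022]
170 [(np.float64(0.489), np.float64(-0.119), np.float64(0.016)), (np.float64(0.493), np.float64(-0.119), np.float64(0.016)), (np.float64(0.497), np.float64(-0.123), np.float64(0.001)), (np.float64(0.501), np.float64(-0.124), np.float64(-0.0)), (np.float64(0.505), np.float64(-0.124), np.float64(-0.0))]
180 [(np.float64(0.489), np.float64(-0.125), np.float64(0.016)), (np.float64(0.492), np.float64(-0.126), np.float64(0.016)), (np.float64(0.496), np.float64(-0.13), np.float64(-0.0)), (np.float64(0.5), np.float64(-0.131), np.float64(-0.0)), (np.float64(0.504), np.float64(-0.131), np.float64(-0.0))]
190 [(np.float64(0.488), np.float64(-0.132), np.float64(0.016)), (np.float64(0.492), np.float64(-0.132), np.float64(0.016)), (np.float64(0.496), np.float64(-0.134), np.float64(0.012)), (np.float64(0.5), np.float64(-0.138), np.float64(0.0)), (np.float64(0.504), np.float64(-0.138), np.float64(-0.0))]
200 [(np.float64(0.488), np.float64(-0.133), np.float64(0.031)), (np.float64(0.491), np.float64(-0.134), np.float64(0.03)), (np.float64(0.495), np.floa
[... 3503 characters left out ...]
), np.float64(-0.126), np.float64(0.145)), (np.float64(0.491), np.float64(-0.125), np.float64(0.146)), (np.float64(0.493), np.float64(-0.121), np.float64(0.151)), (np.float64(0.494), np.float64(-0.121), np.float64(0.152)), (np.float64(0.495), np.float64(-0.121), np.float64(0.151))]
330 [(np.float64(0.489), np.float64(-0.127), np.float64(0.147)), (np.float64(0.491), np.float64(-0.127), np.float64(0.147)), (np.float64(0.492), np.float64(-0.122), np.float64(0.154)), (np.float64(0.494), np.float64(-0.122), np.float64(0.153)), (np.float64(0.495), np.float64(-0.122), np.float64(0.153))]
[[-0.001, 0.959, 0.284, 0.083], [1.0, 0.001, -0.0, -0.0], [-0.001, 0.284, -0.959, -0.207], [0.0, 0.0, 0.0, 1.0]]
```

View pics/v4.png

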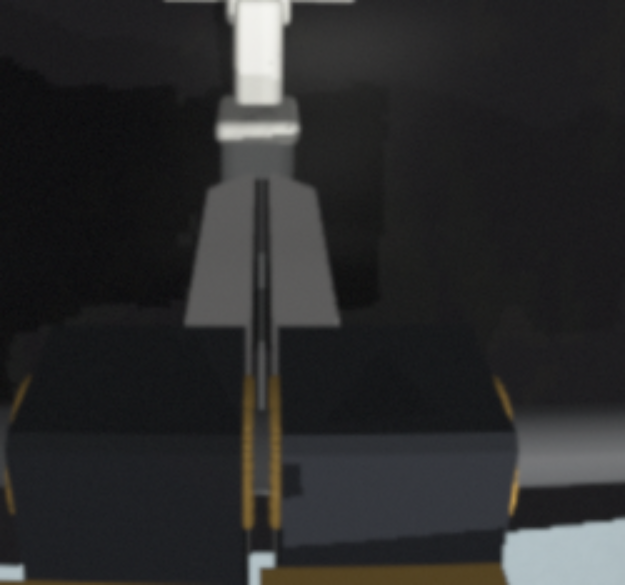

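The wrist close-up shows the closed fingers meeting above the handle at crop row 180, so the grip is empty. I'll check where the fingertips really are.

```bash
cat >> h.py <<'E'
def proj(c,p):
    q=np.linalg.inv(c['W'])@np.r_[p,1]; s=np.array([q[0],-q[1]])/-q[2]; s=s*(1+c['k1']*(s@s)); return s*np.array([c['K'][0,0],c['K'][1,1]])+c['K'][:2,2],-q[2]
E
python3 - <<'E'
from h import *
o=get_obs();print(o['ee_pos'],o['grip_width'],o['grip_force'],o['time_s'])
c=shot('side'); save(c,'s3')
for z in (.004,.01,.016,.022,.028,.034,.04,.05,.06):
    r=[]
    for dx in (-.024,-.018,-.013,-.009,-.005,0,.005,.009,.013,.018,.024):
        (u,v),d=proj(c,[.4875+dx,-.162,z]); p=pt(c,u,v); r.append('%.0f/%.0f'%(p[1]*1e3,p[2]*1e3))
    print(z,' '.join(r))
a=cv2.resize(c['image'][200:350,170:330,::-1],None,fx=4,fy=4,interpolation=2);cv2.imwrite('pics/v5.png',a[:600])
E
```

```text
[ 0.48737511 -0.15364576  0.00414313] 0.0004651721250290155 0.0 5.5833
0.004 -157/-1 -157/-1 -187/29 -187/29 -187/29 -186/28 -174/16 -158/-0 -158/0 -157/-1 -158/0
0.01 -151/-0 -151/-1 -182/29 -182/30 -182/29 -182/29 -172/20 -152/0 -152/0 -154/2 -152/1
0.016 -144/-1 -145/-1 -147/1 -177/30 -177/30 -177/30 -170/24 -145/-0 -145/-0 -144/-1 -144/-1
0.022 -139/-0 -137/-2 -137/-2 -168/27 -168/28 -169/29 -169/29 -159/19 -138/-1 -138/-1 -140/1
0.028 -131/-1 -132/-1 -132/-1 -161/27 -164/30 -164/30 -164/30 -157/23 -133/0 -133/0 -134/1
0.034 -126/0 -126/-0 -126/0 -156/28 -160/32 -162/34 -161/33 -153/25 -137/11 -125/-1 -123/-3
0.04 -120/1 -120/1 -122/2 -161/39 -163/41 -162/40 -163/41 -164/42 -138/18 -117/-1 -118/-1
0.05 -106/-1 -106/-1 -107/0 -162/50 -162/50 -161/49 -165/53 -165/53 -154/43 -108/1 -108/1
0.06 -95/-0 -94/-1 -160/58 -161/59 -162/60 -161/60 -163/61 -164/61 -164/61 -96/1 -96/1
```

View pics/v5.png

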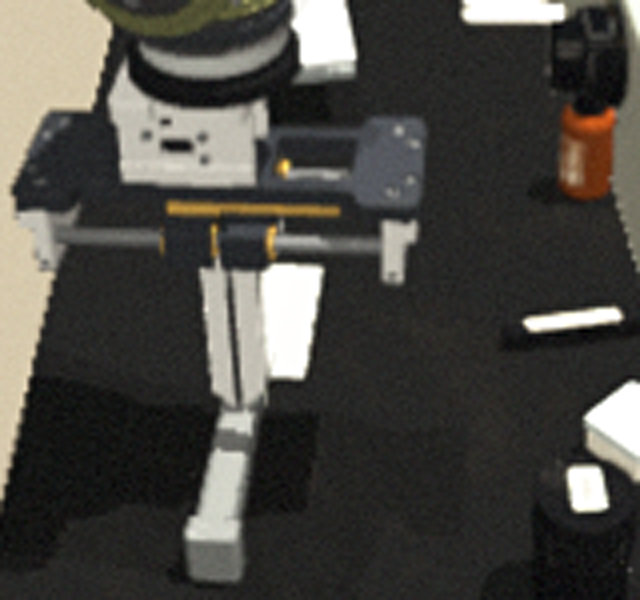

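The side view shows the narrow closed fingers ending at the handle's top at crop (240,405), yet the handle is undisturbed and there is no force. I'll open and see whether the contact appears.

Call:
jog_arm:
  rows:
    - [[0, 0, 0], 0, 0.05]
    - [[0, 0, 0], 0, 0.05]
    - [[0, 0, 0], 0, 0.05]
    - [[0, 0, 0], 0, 0.05]
    - [[0, 0, 0], 0, 0.05]
    - [[0, 0, 0], 0, 0.05]

```text
time_s: 6.13
ee_pos: [0.4874, -0.1536, 0.0041]
eef_rot: [3.142, -0.0, 1.48]
force: [0.6, 0.2, -0.2]
grip_width: 0.0373
grip_force: 0.0
```

Run:
```python
from h import *
o=get_obs();print(o['ee_pos'],o['grip_width'],o['grip_force'],o['time_s'])
c=shot('side'); save(c,'s4')
for z in (.004,.01,.016,.022,.028,.034,.04,.05,.06):
    r=[]
    for dx in range(-44,45,4):
        (u,v),d=proj(c,[.4875+dx/1e3,-.162,z]); p=pt(c,u,v); r.append('%.0f/%.0f'%(p[1]*1e3,p[2]*1e3))
    print(z,' '.join(r))
a=cv2.resize(c['image'][200:350,170:330,::-1],None,fx=4,fy=4,interpolation=2);cv2.imwrite('pics/v6.png',a[:600])
for l in ['spatula','handle','blade_tip']:
    for q in spot_point(l,c)[:1]:
        u,v=q['at'][0]*512,q['at'][1]*384; print(l,round(q['p'],2),round(u),round(v),pt(c,u,v).round(4))
```

```text
[ 0.4873655  -0.15364271  0.00414512] 0.03733893404580319 0.0 6.1333
0.004 -156/-2 -156/-2 -156/-2 -156/-2 -157/-1 -158/-0 -158/-0 -159/1 -187/28 -187/28 -187/29 -187/29 -182/24 -159/1 -158/0 -157/-1 -158/0 -159/1 -157/-1 -158/0 -158/-0 -158/0 -156/-2
0.01 -150/-2 -151/-1 -151/-1 -151/-1 -151/-1 -151/-1 -151/-1 -152/-0 -182/30 -182/30 -182/30 -182/30 -179/27 -153/1 -152/-0 -151/-1 -153/1 -153/1 -151/-1 -151/-1 -151/-1 -151/-1 -150/-2
0.016 -144/-1 -145/-0 -145/-0 -145/-0 -145/-0 -145/-0 -146/0 -146/-0 -175/29 -176/30 -177/31 -177/30 -173/26 -159/13 -145/-0 -145/-0 -145/-1 -145/-0 -145/-1 -145/-1 -145/-0 -145/-1 -146/1
0.022 -139/-0 -139/-0 -139/-0 -139/-0 -140/0 -140/0 -138/-1 -138/-1 -165/24 -169/29 -168/28 -168/28 -168/28 -158/18 -139/0 -139/0 -138/-1 -139/0 -139/-0 -140/1 -139/-0 -139/-0 -139/0
0.028 -131/-2 -133/0 -132/-1 -132/-1 -132/-1 -132/-1 -132/-1 -133/-0 -133/1 -163/29 -164/30 -164/30 -164/30 -158/24 -134/1 -133/0 -133/1 -133/1 -134/1 -133/0 -133/0 -133/0 -134/1
0.034 -126/-0 -126/0 -126/0 -126/-0 -127/1 -127/1 -127/1 -125/-1 -127/1 -154/27 -158/30 -159/31 -157/29 -152/25 -138/11 -128/2 -164/36 -166/38 -166/38 -123/-2 -123/-2 -123/-3 -123/-2
0.04 -119/-0 -119/0 -120/1 -120/1 -121/2 -160/38 -158/36 -121/2 -119/-0 -121/1 -148/27 -149/28 -149/28 -148/27 -144/24 -119/-0 -165/43 -166/43 -165/43 -118/-1 -118/-1 -118/-1 -118/-1
0.05 -105/-2 -105/-2 -105/-2 -110/2 -160/48 -161/49 -161/49 -152/41 -107/0 -108/1 -137/28 -140/30 -138/28 -139/29 -137/27 -111/4 -164/51 -165/53 -166/53 -107/0 -106/-1 -106/-1 -105/-2
0.06 -94/-1 -94/-1 -93/-2 -95/-0 -160/59 -160/59 -160/58 -149/48 -96/1 -97/2 -97/2 -100/5 -113/16 -111/14 -111/14 -105/9 -164/62 -166/64 -166/63 -162/60 -93/-2 -94/-1 -94/-1
spatula 0.68 231 325 [ 0.4911 -0.1969  0.002 ]
handle 0.61 225 315 [ 0.4816 -0.197   0.0284]
blade_tip 0.66 241 264 [ 0.5157 -0.1895  0.1426]
```

View pics/v6.png

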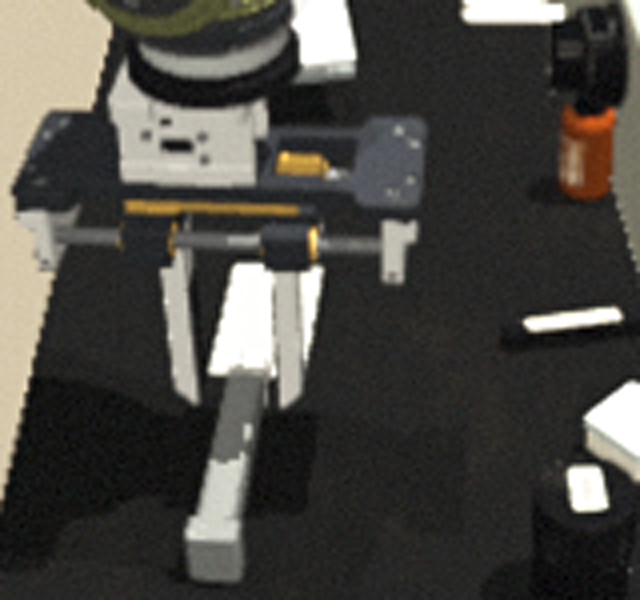

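The side picture shows the open fingers ending at about z = 33 mm (tips at crop (190,400) and (290,405)). The reported TCP z is 4 mm, so the fingers are really about 29 mm shorter than the TCP says. I'll descend further in careful steps, watching the force.

Call:
jog_arm:
  rows:
    - [[0, -0.001, 0.007], 0, 0.05]
    - [[0, 0, 0.007], 0, 0.05]
    - [[0, 0, 0.004], 0, 0.05]
    - [[0, 0, 0], 0, 0.05]

```text
time_s: 6.67
ee_pos: [0.4857, -0.1533, -0.0152]
eef_rot: [-3.14, -0.001, 1.48]
force: [0.1, -0.5, -0.1]
grip_width: 0.0498
grip_force: 0.0
```

Run:
```python
from h import *
o=get_obs();print(o['ee_pos'],o['grip_width'],o['force'],o['time_s'])
c=shot('side'); save(c,'s5')
for z in (0,.004,.008,.012,.016,.02,.024,.028,.034,.04):
    r=[]
    for dx in range(-44,45,4):
        (u,v),d=proj(c,[.4875+dx/1e3,-.162,z]); p=pt(c,u,v); r.append('%.0f'%(p[2]*1e3))
    print(z,' '.join(r))
```

```text
[ 0.4856525  -0.15327245 -0.01519763] 0.04975130854098397 [ 0.10828077 -0.4594946  -0.12738854] 6.6667
0 -1 -2 -2 -0 -0 0 -1 27 30 30 28 27 12 -1 -1 -1 -1 -1 0 -1 -0 -0 0
0.004 -2 -1 -2 -2 -2 -2 -1 1 29 29 29 28 25 1 -1 -0 -1 0 0 0 0 -1 -2
0.008 -1 -1 -0 1 -0 -0 -0 2 29 29 30 30 25 -1 -1 -1 0 -1 -1 -1 -0 -1 -1
0.012 -2 -2 -1 -1 -1 -1 -1 -1 28 29 30 30 27 2 -1 -1 1 2 2 1 0 0 0
0.016 -0 -0 1 2 2 0 0 0 28 31 31 30 28 15 -2 -2 -1 17 18 18 -0 -1 -1
0.02 -1 -1 0 17 18 -2 -1 -1 27 29 30 29 28 17 -1 -0 0 20 21 23 2 1 2
0.024 -1 -1 21 21 21 2 0 -0 27 30 31 31 28 21 1 -1 0 25 27 27 25 0 0
0.028 -1 1 26 26 25 15 -0 -0 -0 27 30 30 29 24 1 1 1 28 30 32 29 1 1
0.034 -1 3 32 32 31 20 -0 1 1 28 30 30 29 27 11 -0 -2 37 38 38 34 -2 -2
0.04 1 1 37 37 36 23 -0 1 -2 2 27 28 28 27 22 -2 -1 43 44 43 38 -2 0
```

Call:
jog_arm:
  rows:
    - [[0, 0.001, 0.006], 0, 0.05]
    - [[0, 0, 0.0045], 0, 0.05]
    - [[0, 0, 0], 0, 0.03]
    - [[0, 0, 0], 0, 0.0]
    - [[0, 0, 0], 0, 0.0]
    - [[0, 0, 0], 0, 0.0]
    - [[0, 0, 0], 0, 0.0]
    - [[0, 0, 0], 0, 0.0]
    - [[0, 0, 0], 0, 0.0]
    - [[0, 0, 0], 0, 0.0]
  squeeze: 60

```text
time_s: 7.55
ee_pos: [0.4875, -0.1537, -0.0242]
eef_rot: [3.141, 0.0, 1.48]
force: [-1.4, 0.9, 2.3]
grip_width: 0.0175
grip_force: 60.0
```

Gripped at 60 N, 17.5 mm wide. Next: lift 18 mm, turn in line with the carrier, and move the blade to just short of the toe.

Call:
jog_arm:
  rows:
    - [[0, 0, -0.006], 0, 0.0]
    - [[0, 0, -0.006], 0, 0.0]
    - [[0, 0, -0.006], 0, 0.0]
    - [[0, 0.01, 0], -3, 0.0]
    - [[0, 0.01, 0], -3, 0.0]
    - [[0, 0.01, 0], -3, 0.0]
    - [[0, 0.01, 0], -3, 0.0]
    - [[0.02, 0.01, 0], 0, 0.0]
    - [[0.02, 0, 0], 0, 0.0]
    - [[0.02, 0, 0], 0, 0.0]
    - [[0.02, 0, 0], 0, 0.0]
    - [[0, 0, 0], 0, 0.0]

```text
time_s: 8.55
ee_pos: [0.5274, -0.0709, -0.0059]
eef_rot: [-3.141, -0.0, 1.692]
force: [-0.3, -0.6, -1.3]
grip_width: 0.0178
grip_force: 60.0
```

Run:
```python
from h import *
o=get_obs();print(o['ee_pos'],o['eef_rot'],o['grip_width'],o['grip_force'],o['force'],o['time_s'])
for n in ('scene','side','wrist'):
    c=shot(n); save(c,n+'7')
    for l in ['blade_tip','toe','high_stud','groove','needle_tip','index_mark']:
        for q in spot_point(l,c)[:1]:
            u,v=q['at'][0]*512,q['at'][1]*384; print(n,l,round(q['p'],2),round(u),round(v),pt(c,u,v).round(4))
    np.savez('c_'+n+'.npz',**{k:c[k] for k in ('image','range_z','K','k1','W')})
a=cv2.imread('pics/scene7.png')[150:300,150:350]; b=cv2.imread('pics/wrist7.png')
a=cv2.resize(a,None,fx=2,fy=2); o=np.zeros((600,512,3),np.uint8); o[:300,:400]=a; o[300:]=b[:300]; cv2.imwrite('pics/v7.png',o)
```

```text
[ 0.52743011 -0.07089647 -0.00587859] [-3.14145602e+00 -4.49572286e-04  1.69154505e+00] 0.017809112261124846 59.99938130378723 [-0.25553426 -0.57231156 -1.3164365 ] 8.55
scene toe 0.66 247 236 [0.4986 0.1327 0.0494]
scene high_stud 0.89 199 251 [0.4865 0.2686 0.0677]
scene groove 0.85 197 252 [0.4849 0.2738 0.0681]
scene needle_tip 0.53 210 223 [0.5117 0.2265 0.1432]
scene index_mark 0.38 217 219 [0.5131 0.2066 0.1481]
side blade_tip 0.91 248 241 [0.5217 0.05   0.0228]
side groove 0.63 237 188 [ 0.5131 -0.129   0.2589]
side needle_tip 0.47 316 248 [0.6821 0.0361 0.0072]
wrist needle_tip 0.25 424 346 [ 0.6661 -0.1567  0.0148]
```

View pics/v7.png

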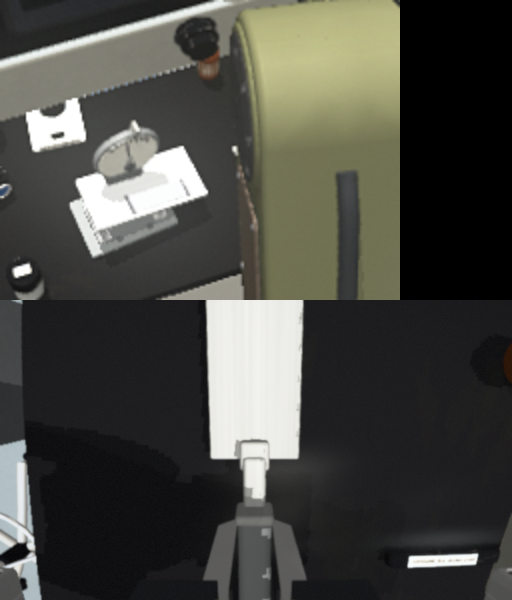

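The scene view shows the carrier unobstructed (plate corners at crop about (75,180), (187,147), (207,185), (97,225)). The wrist view shows the blade level and straight ahead of the fingers. Now I'll fit the carrier pose.

Run:
```python
from h import *
for n in ('scene','side'):
    c=dict(np.load('c_%s.npz'%n))
    P=np.array([pt(c,u,v) for v in range(150,300) for u in range(150,290) if c['range_z'][v,u]>0])
    P=P[(abs(P[:,0]-.5)<.1)&(P[:,1]>.08)&(P[:,1]<.35)&(P[:,2]>.03)&(P[:,2]<.09)]
    # top plane z ~ .048+... fit robustly
    A=np.c_[P[:,:2],np.ones(len(P))]; k=np.ones(len(P),bool)
    for _ in range(20):
        s=np.linalg.lstsq(A[k],P[k,2],rcond=None)[0]; r=P[:,2]-A@s; k=abs(r)<(.006 if _<10 else .003)
    Q=P[k]; rect=cv2.minAreaRect((Q[:,:2]*1000).astype(np.float32)); print(n,len(Q),s.round(4),rect,cv2.boxPoints(rect).round(1).tolist())
    for y in np.arange(.13,.30,.01):
        m=Q[(Q[:,1]>=y)&(Q[:,1]<y+.01)]
        if len(m)>4: print(round(y+.005,3),np.percentile(m[:,0],[2,98]).round(4),np.median(m[:,2]).round(4))
```

```text
scene 1350 [-0.0216  0.1423  0.0398] ((496.6455993652344, 207.21240234375), (80.7642593383789, 156.39996337890625), 6.350947380065918) [[447.8999938964844, 280.5], [465.20001220703125, 125.0], [545.4000244140625, 134.0], [528.0999755859375, 289.3999938964844]]
0.135 [0.4649 0.5416] 0.0477
0.145 [0.4638 0.5421] 0.049
0.155 [0.464  0.5408] 0.051
0.165 [0.4641 0.5397] 0.0527
0.175 [0.4612 0.5381] 0.0537
0.185 [0.4618 0.5289] 0.0556
0.195 [0.4601 0.5233] 0.057
0.205 [0.4586 0.5133] 0.0589
0.215 [0.4581 0.5113] 0.0604
0.225 [0.4549 0.5105] 0.0617
0.235 [0.4547 0.5077] 0.0628
0.245 [0.4549 0.5064] 0.0642
0.255 [0.453 0.522] 0.0655
0.265 [0.4525 0.5285] 0.0669
0.275 [0.4519 0.5265] 0.0679
0.285 [0.4674 0.527 ] 0.0685
side 47 [ 0.3212  0.1726 -0.1273] ((464.60162353515625, 202.16934204101562), (12.987258911132812, 130.07080078125), 5.423756122589111) [[452.0, 266.29998779296875], [464.29998779296875, 136.8000030517578], [477.20001220703125, 138.0], [464.8999938964844, 267.5]]
0.235 [0.4564 0.4676] 0.0603
0.245 [0.456  0.4648] 0.0626
0.255 [0.4556 0.4641] 0.064
```

Carrier yaw is 6.35° and the toe's middle is at (0.505, 0.130). Before going in I'll rectify the dial from averaged scene frames to read the index, while it is still in view.

```bash
cat > dial.py <<'E'
from h import *
ps=np.radians(6.35); X=np.array([np.cos(ps),np.sin(ps),0]); Yh=np.array([-np.sin(ps),np.cos(ps),0]); Zw=np.array([0,0,1.])
def frame(a): # a = toe-up angle (roll about X by -a); seated on stud
    y=np.cos(a)*Yh-np.sin(a)*Zw; z=np.sin(a)*Yh+np.cos(a)*Zw
    y0=np.cos(-.149)*Yh-np.sin(-.149)*Zw; z0=np.sin(-.149)*Yh+np.cos(-.149)*Zw
    toe0=np.array([.5053,.1295,.0465])-.008*z0; stud=toe0+.145*y0-.006*z0
    return stud-.05*y+.006*z,y,z
def grab(n=8):
    ims=[]
    for _ in range(n): c=shot('scene'); ims.append(c['image'].astype(np.float32)); rz=c['range_z']
    c['image']=np.mean(ims,0); return c
def rect(c,ctr,r=.055,s=.00025,y=Yh,z=Zw):
    # columns: to the right = -y seen from the robot ; rows down = -z
    g=np.arange(-r,r,s); m=np.zeros((len(g),len(g),2),np.float32)
    for i,b in enumerate(-g):
        for j,a in enumerate(-g): m[i,j]=proj(c,ctr+a*y+b*z)[0]
    return cv2.remap(c['image'].astype(np.float32),m[...,0],m[...,1],cv2.INTER_CUBIC)
E
python3 - <<'E'
from dial import *
c=grab(8); np.savez('g1.npz',**{k:c[k] for k in ('image','range_z','K','k1','W')})
P=np.array([pt(c,u,v) for v in range(200,250) for u in range(190,240) if c['range_z'][v,u]>0])
o,y,z=frame(-.149); L=(P-o)@np.c_[X,y,z]
k=(L[:,2]>.03)&(L[:,2]<.12)&(abs(L[:,1])<.08)&(abs(L[:,0])<.045)
D=L[k]; print('stud',(o+.05*y-.006*z).round(4),'n',len(D),np.median(D,0).round(4))
f=np.median(D[:,0]); F=D[abs(D[:,0]-f)<.006]
print('x',f,'y rng',np.percentile(F[:,1],[1,99]).round(4),'z rng',np.percentile(F[:,2],[1,99]).round(4))
(cy,cz),rr=cv2.minEnclosingCircle((F[:,1:]*1000).astype(np.float32)); print(cy,cz,rr)
ctr=o+f*X+0*y+.062*z; print('ctr',ctr,proj(c,ctr)[0])
R1=rect(c,ctr); cv2.imwrite('pics/v8.png',np.clip(R1[:,:,::-1],0,255))
E
```

```text
stud [0.4892 0.2741 0.0542] n 573 [0.0175 0.0033 0.0744]
x 0.017506399742698176 y rng [-0.041   0.0429] z rng [0.031  0.1162]
2.3824708461761475 70.02557373046875 49.251502990722656
ctr [0.51319487 0.21684017 0.11400436] [213.80393568 227.44872627][ WARN:0@6.464] global loadsave.cpp:1063 imwrite_ Unsupported depth image for selected encoder is fallbacked to CV_8U.
```

View pics/v8.png

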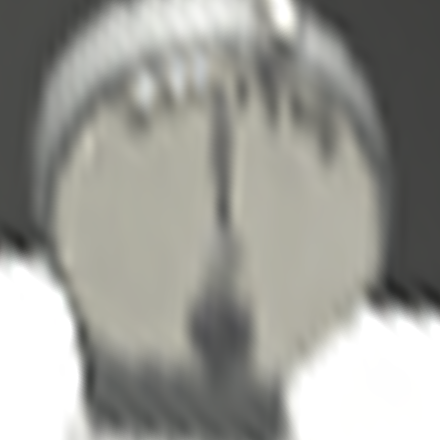

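The rectified dial (0.25 mm per px) shows the vertical needle at column 220 and the bright index tab at about (283,12), right of the needle. I'll locate the tab with its depth.

```bash
cat >> dial.py <<'E'
def tab(c,ctr,x0=.0175):
    # pixels round dial top rim: carrier-ish local coords (x, lean right, up) from ctr, brightness
    u0,v0=proj(c,ctr)[0]; out=[]
    for v in range(int(v0)-32,int(v0)-8):
        for u in range(int(u0)-24,int(u0)+25):
            d=pt(c,u,v)-ctr
            if c['range_z'][v,u]>0 and np.linalg.norm(d)<.065: out.append([u,v,d@X,-d@Yh,d[2],c['image'][v,u].mean()])
    return np.array(out)
E
python3 - <<'E'
from dial import *
c=dict(np.load('g1.npz')); o,y,z=frame(-.149); ctr=o+.0175*X+.062*z
t=tab(c,ctr); t=t[(t[:,0]>218)&(t[:,0]<233)]
print(c['image'][196:216,214:234].mean(2).astype(int))
for r in t[(t[:,5]>190)]: print(r.round(4).tolist(),'r',np.hypot(r[3],r[4]).round(4),'ang',np.arctan2(r[3],r[4]).round(3))
F=tab(c,ctr); print('face x', [ (int(a[1]),a[2].round(4)) for a in F if a[0]==210])
E
```

```text
[[ 61  61  61  61  60  60  60  61  60  60  60  60  61  60  60  59  59  59
   59  59]
 [ 62  62  62  61  61  61  61  62  62  61  61  61  60  60  59  59  59  59
   59  58]
 [ 62  62  62  62  61  62  61  61  61  61  62  61  60  60  60  60  60  59
   59  59]
 [ 63  62  62  62  62  61  61  61  61  61  61  61  61  60  61  61  60  60
   59  59]
 [ 63  63  62  63  62  62  62  62  62  61  61  61  61  61  61  60  60  60
   60  60]
 [ 63  63  63  63  63  63  62  62  62  62  62  61  62  61  61  61  61  60
   60  60]
 [ 64  64  64  63  63  63  63  62  62  62  62  61  61  61  61  61  61  61
   61  61]
 [ 64  64  64  64  63  63  63  63  63  63  62  62  62  62  62  62  61  61
   61  61]
 [ 65  65  64  64  64  64  64  64  63  63  63  62  63  62  62  62  61  61
   61  61]
 [ 66  65  65  65  65  64  64  63  63  64  63  63  62  63  63  63  63  62
   62  62]
 [ 65  66  65  65  65  65  65  64  65  64  64  63  63  63  63  63  63  62
   63  62]
 [ 66  66  66  65  65  65  64  65  65  64  64  64  63  64  64  63  63  63
   63  62]
 [ 66  66  64  65  66  65  66  65  65  65  65  64  64  64  64  64  63  63
   63 
[... 188 characters left out ...]
 248 113  59  64  66  66  66  66  66  65  65  65  65  64  64
   64  64]
 [ 76 132 220 255 218  56  61  63  64  65  65  65  66  66  65  66  65  65
   65  65]
 [ 87 145 180 251 251 135  94  91  74  71  61  64  65  65  66  65  65  65
   65  65]
 [122 170 162 213 255 237 147 161 148 141 124  82  68  64  65  66  66  66
   65  65]
 [190 194 151 167 231 212 160 192 185 177 163 133 111  76  64  66  66  66
   65  65]]
[219.0, 214.0, -0.0001, 0.0174, 0.0523, 237.0] r 0.0551 ang 0.321
[219.0, 215.0, -0.0019, 0.0165, 0.0509, 212.0] r 0.0535 ang 0.314
[221.0, 215.0, 0.0042, 0.0237, 0.0373, 192.625] r 0.0442 ang 0.566
face x [(216, np.float64(0.0089)), (217, np.float64(0.0054)), (218, np.float64(0.0031))]
```

Run:
```python
from dial import *
c=dict(np.load('g1.npz')); o,y,z=frame(-.149); ctr=o+.0175*X+.062*z
for v in range(209,222):
    print(v,' | '.join('%d:%d x%.1f l%.1f h%.1f'%(u,c['image'][v,u].mean(),*(1e3*np.array([d@X,-d@Yh,d[2]]))) for u in range(215,221) for d in [pt(c,u,v)-ctr]))
# face plane
D=np.array([pt(c,u,v)-ctr for v in range(220,232) for u in range(203,226)]); x=D@X
print('face x pct',np.percentile(x,[5,25,50,75,95]).round(4))
k=abs(x-np.median(x))<.004; G=np.c_[-D@Yh,D[:,2],np.ones(len(D))]; print('face slope',np.linalg.lstsq(G[k],x[k],rcond=None)[0])
```

```text
209 215:64 x121.5 l46.6 h-113.2 | 216:60 x119.3 l48.9 h-111.8 | 217:60 x118.7 l51.7 h-112.7 | 218:64 x117.5 l54.4 h-112.7 | 219:65 x116.2 l57.0 h-112.6 | 220:66 x115.8 l59.9 h-113.9
210 215:85 x118.4 l45.3 h-113.5 | 216:154 x116.7 l47.8 h-112.7 | 217:173 x11.6 l17.1 h54.2 | 218:56 x113.9 l52.9 h-112.1 | 219:63 x113.1 l55.7 h-112.7 | 220:66 x112.0 l58.3 h-112.9
211 215:121 x111.5 l42.8 h-107.5 | 216:232 x10.5 l13.9 h53.3 | 217:248 x8.6 l15.9 h54.7 | 218:113 x8.3 l18.3 h53.4 | 219:59 x107.9 l53.7 h-109.5 | 220:64 x109.2 l57.1 h-113.6
212 215:132 x10.9 l11.2 h49.9 | 216:220 x8.0 l12.8 h52.9 | 217:255 x6.4 l14.9 h53.9 | 218:218 x5.2 l17.1 h54.0 | 219:56 x104.3 l52.2 h-108.8 | 220:61 x104.5 l55.2 h-111.1
213 215:145 x9.1 l10.3 h48.5 | 216:180 x6.2 l12.0 h51.5 | 217:251 x4.0 l13.8 h53.4 | 218:251 x2.7 l16.0 h53.7 | 219:135 x2.3 l18.4 h52.7 | 220:94 x100.9 l53.8 h-110.4
214 215:170 x7.0 l9.4 h47.5 | 216:162 x4.9 l11.3 h49.2 | 217:213 x1.8 l12.9 h52.6 | 218:255 x0.7 l15.1 h52.6 | 219:237 x-0.1 l17.4 h52.3 | 220:147 x5.7 l21.9 h41.1
215 215:194 x5.3 l8.6 h45.8 | 216:151 x3.2 l10.5 h47.6 | 217
[... 502 characters left out ...]
.3 l10.4 h41.7 | 218:109 x-3.5 l12.7 h41.9 | 219:129 x-0.5 l16.2 h35.1 | 220:125 x0.2 l19.0 h32.2
219 215:135 x-0.5 l5.6 h37.6 | 216:139 x-1.0 l8.0 h36.8 | 217:104 x-0.3 l10.8 h33.8 | 218:104 x-1.3 l13.1 h33.7 | 219:149 x-0.2 l16.0 h30.1 | 220:102 x-1.3 l18.3 h30.1
220 215:104 x0.3 l5.5 h31.8 | 216:159 x-0.6 l7.8 h31.6 | 217:142 x-0.8 l10.4 h30.0 | 218:110 x-1.0 l12.9 h28.7 | 219:165 x-0.4 l15.7 h25.9 | 220:143 x-1.5 l17.9 h26.0
221 215:143 x-0.4 l5.0 h28.5 | 216:174 x1.3 l8.1 h23.8 | 217:165 x0.4 l10.5 h23.5 | 218:147 x-0.7 l12.7 h23.6 | 219:170 x-1.3 l15.1 h22.7 | 220:170 x-1.1 l17.8 h20.7
face x pct [-0.0026 -0.0008 -0.0002  0.0002  0.0021]
face slope [-0.00469859  0.00762422 -0.00041452]
```

The tab's world lean is about 0.28 rad at the start tilt of −0.149, so the index is about 0.13 rad. Now I'll slide the blade under the toe.

Call:
jog_arm:
  rows:
    - [[0.012, 0.001, 0], 0, 0.0]
    - [[0.012, 0.001, 0], 0, 0.0]
    - [[0.012, 0, 0], 0, 0.0]
    - [[0.012, 0, 0], 0, 0.0]
    - [[0.012, 0, 0], 0, 0.0]
    - [[0.012, 0, 0], 0, 0.0]
    - [[0.012, 0, 0], 0, 0.0]
    - [[0.012, 0, 0], 0, 0.0]
    - [[0, 0, 0], 0, 0.0]

```text
time_s: 10.75
ee_pos: [0.5181, 0.0241, -0.0063]
eef_rot: [-3.142, -0.0, 1.691]
force: [0.2, 0.1, -0.9]
grip_width: 0.0177
grip_force: 60.0
```

Run:
```python
from dial import *
o=get_obs();print(o['ee_pos'],o['eef_rot'],o['grip_width'],o['force'],o['time_s'])
c=shot('scene'); save(c,'sc8'); w=shot('wrist'); save(w,'w8'); s=shot('side')
oo,y,z=frame(-.149); ctr=oo+.0175*X+.062*z
k=pt(c,*proj(c,ctr)[0])-ctr; print('dial seen?',k, (pt(c,217,213)-ctr).round(3))
for q in spot_point('blade_tip',w)[:1]+spot_point('toe',w)[:1]: print(q)
print(w['W'][:3,3], [ (v,pt(w,258,v).round(3).tolist()) for v in range(5,200,20)])
b=np.hstack([cv2.imread('pics/sc8.png')[130:330,150:350],cv2.imread('pics/w8.png')[:200,160:360],s['image'][130:330,150:350,::-1]])
cv2.imwrite('pics/v9.png',cv2.resize(b,(798,266)))
```

```text
[ 0.51809762  0.02414957 -0.00633874] [-3.14150483e+00 -2.02411990e-04  1.69109424e+00] 0.017673100618231748 [ 0.2461862   0.09540561 -0.92891013] 10.75
dial seen? [-0.00311125  0.00056083  0.00524584] [ 0.006 -0.013  0.053]
{'at': [0.5006, 0.0833], 'p': 0.96}
[0.50823699 0.10503681 0.20102787] [(5, [0.506, 0.142, 0.047]), (25, [0.507, 0.134, 0.047]), (45, [0.508, 0.129, 0.02]), (65, [0.509, 0.119, 0.02]), (85, [0.51, 0.108, 0.02]), (105, [0.511, 0.098, 0.02]), (125, [0.513, 0.087, 0.02]), (145, [0.514, 0.078, 0.03]), (165, [0.515, 0.068, 0.034]), (185, [0.516, 0.057, 0.034])]
```

View pics/v9.png

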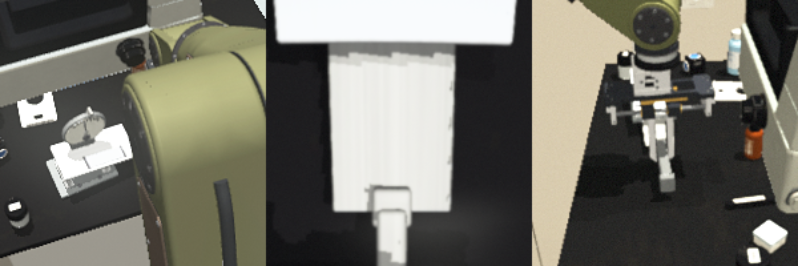

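The scene view shows the dial unobstructed, and the wrist view shows the blade about 28 mm under the toe and central. Lifting gently.

Call:
jog_arm:
  rows:
    - [[0, 0, -0.005], 0, 0.0]
    - [[0, 0, -0.005], 0, 0.0]
    - [[0, 0, -0.004], 0, 0.0]
    - [[0, 0, -0.002], 0, 0.0]
    - [[0, 0, -0.002], 0, 0.0]
    - [[0, 0, -0.002], 0, 0.0]
    - [[0, 0, -0.003], 0, 0.0]
    - [[0, 0, -0.003], 0, 0.0]
    - [[0, 0, -0.003], 0, 0.0]
    - [[0, 0, -0.003], 0, 0.0]
    - [[0, 0, -0.003], 0, 0.0]
    - [[0, 0, 0], 0, 0.0]

```text
time_s: 12.0
ee_pos: [0.5187, 0.0221, 0.0293]
eef_rot: [3.141, 0.0, 1.689]
force: [0.2, 0.1, -2.2]
grip_width: 0.0178
grip_force: 60.0
```

Call:
jog_arm:
  rows:
    - [[0, 0, -0.003], 0, 0.0]
    - [[0, 0, -0.003], 0, 0.0]
    - [[0, 0, -0.003], 0, 0.0]
    - [[0, 0, -0.002], 0, 0.0]
    - [[0, 0, -0.002], 0, 0.0]
    - [[0, 0, 0], 0, 0.0]
    - [[0, 0, 0], 0, 0.0]
    - [[0, 0, 0], 0, 0.0]
    - [[0, 0, 0], 0, 0.0]
    - [[0, 0, 0], 0, 0.0]
    - [[0, 0, 0], 0, 0.0]
    - [[0, 0, 0], 0, 0.0]

```text
time_s: 13.0
ee_pos: [0.5184, 0.022, 0.0416]
eef_rot: [-3.142, -0.0, 1.689]
force: [0.5, 0.1, -2.4]
grip_width: 0.0174
grip_force: 60.0
```

```bash
cat >> dial.py <<'E'
def report(n=8,name=None):
    o=get_obs();print(o['ee_pos'].round(4),o['eef_rot'].round(4),o['grip_width'],o['force'].round(2),o['time_s'])
    w=shot('wrist'); print('wrist blade',[(v,pt(w,258,v)[1:].round(4).tolist()) for v in (25,35,65,85,105,125)])
    c=grab(n)
    if name: np.savez(name,**{k:c[k] for k in ('image','range_z','K','k1','W')})
    # plate tilt: points of the plate top, near side (local x<-0.01) of the dial
    o0,y0,z0=frame(0.)
    P=np.array([pt(c,u,v) for v in range(190,300) for u in range(150,270) if c['range_z'][v,u]>0])
    L=(P-o0)@np.c_[X,Yh,Zw]
    for lo,hi in ((-.036,-.01),):
        Q=L[(L[:,0]>lo)&(L[:,0]<hi)&(L[:,1]>-.09)&(L[:,1]<.058)&(abs(L[:,2]-.008)<.04)]
        k=np.ones(len(Q),bool)
        for i in range(25):
            p=np.polyfit(Q[k,1],Q[k,2],1); r=Q[:,2]-np.polyval(p,Q[:,1]); k=abs(r)<(.01 if i<8 else .003)
        print('tilt a=',-np.arctan(p[0]).round(4),k.sum(),len(Q),'z at stud',np.polyval(p,.05).round(4))
    return c,-np.arctan(p[0])
E
python3 - <<'E'
from dial import *
g=dict(np.load('g1.npz'))
c,a=report(8,'g2.npz')
o,y,z=frame(a); ctr=o+.0175*X+.062*z
for v in range(190,218):
    s=' '.join('%3d'%c['image'][v,u].mean() for u in range(198,232)); print(v,s)
print(proj(c,ctr)[0])
E
```

```text
[0.5184 0.022  0.0416] [-3.1415 -0.      1.6893] 0.01736361579114153 [ 0.49  0.12 -2.39] 13.0
wrist blade [(25, [0.136, 0.0765]), (35, [0.1318, 0.0736]), (65, [0.1176, 0.0677]), (85, [0.1073, 0.068]), (105, [0.0968, 0.0677]), (125, [0.086, 0.068])]
tilt a= 0.0779 511 538 z at stud 0.0081
190 125 124 125 125 126 126 125 125 125 124 123 123 123 124 124 124 126 130 132  97  98 109 121  54  56  56  58  59  60  60  60  61  61  60
191 125 125 126 126 125 125 124 124 124 123 124 125 126 127 134 145  97 104 106  55  57  56  57  59  60  60  61  61  61  62  62  62  62  61
192 125 125 125 125 124 125 125 125 125 126 129 135  98  99 109 123  55  57  59  60  61  60  61  61  61  61  62  62  62  62  62  62  62  62
193 125 125 126 125 126 125 127 133 148  98 103 109  57  58  59  59  60  61  62  62  63  62  62  62  62  62  61  62  62  63  62  62  61  61
194 125 126 128 130 145 148  98 108 125  57  59  60  62  62  62  63  62  63  63  63  63  63  63  63  62  62  62  62  61  63  63  62  62  61
195 133 151  98 104 121 126  58  59  60  62  63  64  63  63  64  63  64  63  64  63  63  63  62  63  63  62  62
[... 2436 characters left out ...]
  68  87 203 255 255 119  91 111 134 139 159 154 145 120 109  75  67  70  71  72  72  72  72  72  72  72  71  71
214  73  74  73  72  72  70  67  70 148 251 255 246 176 183 193 193 202 196 187 169 159 137 122  84  70  72  72  72  73  72  72  72  72  72
215  73  73  72  71  68  74 108 114 135 197 255 255 201 213 209 205 199 193 186 173 169 169 157 121  82  71  72  73  73  72  73  72  73  72
216  73  72  69  75 109 129 197 204 200 172 236 225 165 183 175 159 148 144 139 127 127 134 136 134 114  78  72  73  74  73  73  73  73  73
217  71  70  87 126 192 200 231 235 232 162  96  99 120 160 172 164 131 171 155 157 158 136 108 111 116  98  72  74  74  74  74  73  73  73
[208.00296592 227.19850464]
```

```bash
cat >> dial.py <<'E'
def index(c,a):
    o,y,z=frame(a); ctr=o+.0175*X+.062*z; u0,v0=np.round(proj(c,ctr)[0]).astype(int)
    G=c['image'].mean(2); A=[];B=[]
    for v in range(v0-22,v0+6):
        for u in range(u0-16,u0+17):
            d=pt(c,u,v)-ctr; q=np.array([d@X,-d@Yh,d[2]])
            r=np.hypot(q[1],q[2])
            if abs(q[0])<.016 and .0495<r<.062 and q[2]>0: A.append([*q,max(G[v,u]-90,0)])
    A=np.array(A); 
    m=np.average(A[:,:3],axis=0,weights=A[:,3])
    # needle: intersect rays with face plane; darkest column centroid by height
    for h in np.arange(.004,.036,.004):
        ls=np.arange(-.012,.0121,.0005); g=np.array([cv2.remap(c['image'].mean(2).astype(np.float32),*[np.float32([[t]]) for t in proj(c,ctr-.001*X-l*Yh+h*Zw)[0]],cv2.INTER_LINEAR)[0,0] for l in ls])
        w=np.clip(np.median(g)-10-g,0,None); B.append((w@ls/w.sum()*1e3).round(2) if w.sum() else None)
    print('tab',m.round(4),'n',len(A),'lean',np.arctan2(m[1],m[2]).round(4),'needle l(mm)',B,'index est',(np.arctan2(m[1],m[2])+a).round(4))
E
python3 - <<'E'
from dial import *
for n,a in (('g1.npz',-.149),('g2.npz',.078)): index(dict(np.load(n)),a)
E
```

```text
tab [0.0043 0.0147 0.0526] n 21 lean 0.2723 needle l(mm) [np.float64(0.32), np.float64(0.26), np.float64(0.1), np.float64(-0.13), np.float64(-0.1), np.float64(0.1), np.float64(1.82), np.float64(6.08)] index est 0.1233
tab [0.0034 0.0053 0.0545] n 19 lean 0.0969 needle l(mm) [np.float64(2.11), np.float64(1.66), np.float64(1.64), np.float64(1.8), np.float64(1.88), np.float64(1.92), np.float64(1.59), np.float64(5.19)] index est 0.1749
```

Tilt is about 0.067 (seated on the stud), with about 0.06 rad left until the tab stands over the needle. Raise about 7 mm more.

Call:
jog_arm:
  rows:
    - [[0, 0, -0.002], 0, 0.0]
    - [[0, 0, -0.002], 0, 0.0]
    - [[0, 0, -0.002], 0, 0.0]
    - [[0, 0, -0.001], 0, 0.0]
    - [[0, 0, 0], 0, 0.0]
    - [[0, 0, 0], 0, 0.0]
    - [[0, 0, 0], 0, 0.0]
    - [[0, 0, 0], 0, 0.0]
    - [[0, 0, 0], 0, 0.0]
    - [[0, 0, 0], 0, 0.0]
    - [[0, 0, 0], 0, 0.0]
    - [[0, 0, 0], 0, 0.0]

```text
time_s: 14.45
ee_pos: [0.5184, 0.022, 0.0486]
eef_rot: [3.142, 0.0, 1.689]
force: [0.5, -0.8, -2.4]
grip_width: 0.0174
grip_force: 60.0
```

Run:
```python
from dial import *
c,a=report(10,'g3.npz'); o=get_obs(); b=(o['ee_pos'][2]+.0267-.0601)/.1187; print('a from blade',b)
index(c,b)
oo,y,z=frame(b); ctr=oo+.0175*X+.062*z
R1=rect(c,ctr); a8=np.clip(R1[:,:,::-1],0,255).astype(np.uint8); cv2.line(a8,(0,220),(8,220),(0,0,255)); cv2.imwrite('pics/v10.png',a8)
```

```text
[0.5184 0.022  0.0486] [3.1416 0.     1.6894] 0.01741173889742581 [ 0.48 -0.82 -2.38] 14.45
wrist blade [(25, [0.1356, 0.0857]), (35, [0.1328, 0.0743]), (65, [0.1177, 0.074]), (85, [0.1073, 0.0748]), (105, [0.0968, 0.075]), (125, [0.086, 0.0751])]
tilt a= 0.1299 528 556 z at stud 0.0086
a from blade 0.12847620478536753
tab [0.0038 0.0013 0.0553] n 17 lean 0.0237 needle l(mm) [np.float64(1.23), np.float64(1.33), np.float64(1.45), np.float64(1.32), np.float64(1.05), np.float64(1.03), np.float64(-0.07), np.float64(2.47)] index est 0.1522
```

View pics/v10.png

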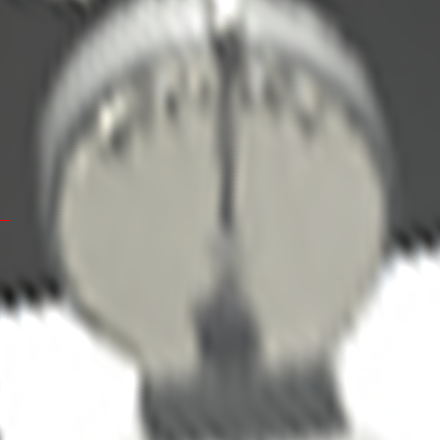

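The rectified dial shows the tab at about (228,15–45), almost exactly above the needle at column 226. One finer sub-pixel check on the tab's top face:

```bash
cat > fine.py <<'E'
from dial import *
def fine(c,a):
    o,y,z=frame(a); ctr=o+.0175*X+.062*z; u0,v0=np.round(proj(c,ctr)[0]).astype(int); G=c['image'].mean(2); out=[]
    for v in range(v0-19,v0-10):
        us=[u for u in range(u0-16,u0+17) if G[v,u]>190 and (lambda d: abs(d@X)<.014 and d[2]>.048)(pt(c,u,v)-ctr)]
        if len(us)<2: continue
        l,r=us[0],us[-1]; le=l-(G[v,l]-190)/(G[v,l]-G[v,l-1]); re=r+(G[v,r]-190)/max(G[v,r]-G[v,r+1],1)
        cu=(le+re)/2; d=pt(c,cu,v)-ctr; xs=d@X
        s=ray(c,cu,v); w=c['W'][:3,:3]@np.array([s[0],-s[1],-1]); cam=c['W'][:3,3]; t=((ctr-cam)@X+xs)/(w@X); d=cam+w*t-ctr
        out.append([v,le,re,xs*1e3,-d@Yh*1e3,d[2]*1e3])
    return np.array(out)
E
python3 - <<'E'
from fine import *
for n,a,nl in (('g1.npz',-.149,.1),('g2.npz',.0695,1.75),('g3.npz',.1285,1.25)):
    c=dict(np.load(n)); f=fine(c,a); m=np.median(f,0); L=np.arctan2(m[4]-nl,m[5]); print(n,f.round(1).tolist(),'lean',L.round(3),'index',(L+a).round(3))
    index(c,a)
E
```

```text
g1.npz [[211.0, 215.6, 217.4, 9.1, 14.8, 54.7], [212.0, 215.7, 218.2, 6.5, 14.7, 53.9], [213.0, 216.1, 218.5, 3.7, 14.6, 53.4], [214.0, 216.5, 219.5, 0.7, 15.2, 52.6], [215.0, 217.4, 219.4, -1.5, 15.1, 51.3]] lean 0.269 index 0.12
tab [0.0043 0.0147 0.0526] n 21 lean 0.2723 needle l(mm) [np.float64(0.32), np.float64(0.26), np.float64(0.1), np.float64(-0.13), np.float64(-0.1), np.float64(0.1), np.float64(1.82), np.float64(6.08)] index est 0.1233
g2.npz [[212.0, 205.5, 208.3, 7.8, 4.2, 56.8], [213.0, 205.9, 208.5, 5.0, 3.8, 56.7], [214.0, 206.4, 209.8, 1.5, 4.8, 56.5], [215.0, 206.9, 221.7, 2.1, 20.2, 40.8], [216.0, 207.3, 209.6, -2.7, 3.7, 54.1]] lean 0.044 index 0.113
tab [0.0033 0.0046 0.0547] n 21 lean 0.0835 needle l(mm) [np.float64(1.51), np.float64(1.1), np.float64(1.03), np.float64(1.18), np.float64(1.32), np.float64(1.32), np.float64(0.98), np.float64(4.89)] index est 0.153
g3.npz [[212.0, 202.5, 205.3, 9.7, 1.5, 56.3], [213.0, 202.5, 205.4, 6.9, 0.6, 56.3], [214.0, 203.2, 206.7, 2.9, 1.7, 56.9], [215.0, 203.5, 207.4, 0.1, 1.7, 56.3], [216.0, 204.1, 206.8, -1.7, 0.9, 55.0]] lean 0.004 index 0.133
tab [0.0038 0.0013 0.0553] n 17 lean 0.0237 needle l(mm) [np.float64(1.23), np.float64(1.33), np.float64(1.45), np.float64(1.32), np.float64(1.05), np.float64(1.04), np.float64(-0.07), np.float64(2.48)] index est 0.1522
```

The remaining lean is about 0.00 ± 0.015 rad by every estimate. The carrier is seated on the high stud and the grip is steady at 60 N, so I'm handing in.

```bash
python3 -c "
from station import *
print(hand_in())"
```

```text
the job is handed in; nothing more can be done
None
```

The job is handed in with the spatula blade still holding up the toe, the carrier seated on the high stud, and the needle pointing at the index tab to within about 0.015 rad by camera estimate; no verdict came back.

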